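Turn over the blower and close its hatch

TASK

Before this unit's blower bay is closed, check that the blower wheel runs free by pushing its blades round through at least one full turn. Then take the loose hatch plate by its handle, tuck its plain edge (the one without thumbscrews) well under the lapped edge of the hinged lid without lifting the lid, and press the plate, squarely covering the bay, down flat on the chassis against the springy contact strip. Finish while still holding it pressed flat, ready for the thumbscrews to be run in; leave the other things on the bench where they are.

Things in the scene. Friction and masses are not known exactly. Their poses are not given: they have to be found in the camera images.
- chassis: Fixed low steel equipment chassis, 300 (its x) x 240 (its y) x 44 mm high, origin at the centre of its underside. Its +x half (x above 46 mm) is closed by the hinged lid. Its -x part is an open bay, 141 mm in x (-126 to +15) by 168 mm in y, ringed by flat flanges whose tops are at z = 44 mm. The hatch plate covers this bay: it lies on these flanges, x of chassis and hatch the same way. A cross bar with its top also at 44 mm runs under the lid's lapped edge, x = 15 to 46 mm.
- lap_edge (a point): Point fixed on the chassis, under the middle of the lid's lapped edge (chassis x 25, y 0, z 49.5 mm). Axes as the chassis. The lap is a 2 mm sheet, 236 mm long in y, whose underside is flat at z = 49.5 mm from x = 25 to 43 mm (5.5 mm of space over the cross bar); from x = 25 back to 16 mm it is bent upwards as a lead-in whose underside rises to about 53.5 mm. At x = 43 mm the lid steps down to the chassis: that is the stop.
- lid (a joint): Hinge angle of the lid (rad), 0 = shut, grows as its lapped edge lifts. The hinge is along the chassis's far edge (x = 146 mm); the lid (0.32 kg) rests by its own weight only, so a push from below of about 1.5 N at the lap lifts it.
- gasket (a joint): Travel of the springy metal contact strip (m): 0 = free, standing 4 mm above the rear flange; 0.004 = pushed down level with it. The strip is 6 mm wide (chassis x -135 to -129), 100 mm long in y. It pushes up with 3 N at 0 and 7 N at 0.004; the hatch's own weight does not press it down. About 8 to 10 N of downward push at the hatch's handle does.
- wheel (a joint): Angle of the blower wheel (rad), 0 at the start, positive anticlockwise seen from above; it may be turned either way, without limit, and has slight drag (about 0.012 N m). Its axis is upright in the bay.
- wheel_hub (a point): Centre of the top of the wheel's hub, on its axis. The wheel is black, 124 mm across, with a hub of radius 20 mm and five upright blades 2.5 mm thick from the hub to the rim, leaning clockwise as they go out; tops of blades and hub are about 36 mm above the bench, and the disc between them about 14 mm. The chassis walls and flanges stand at least 70 mm from the axis.
- wheel_gap (a point): Point midway between two blades, 46 mm from the axis, at the height of the blade tops (36 mm above the bench); turns with the wheel. The gap between blades there is about 50 mm wide.
- hatch: Loose aluminium hatch plate, 180 (its x) x 190 (its y) x 2.5 mm, about 0.3 kg, origin at the centre of its underside, z up. It starts flat on the bench. Its +x edge is the plain edge that goes under the lap; near its -x edge are two captive thumbscrews (12 mm across, at x -80, y +-80 mm, standing 8 mm above the plate), and nothing protrudes below. Closed, its origin lies at about chassis x -50, y 0, z 44 mm.
- hatch_handle (a point): Centre of the bar of the hatch's bridge handle (hatch x -30, y 0, z 24.5 mm). The bar is 12 mm thick (hatch x), 92 mm long (hatch y), from 16.5 to 32.5 mm above the plate's underside, on a post at each end (posts at y +-40 mm).
- hatch_nose_l (a point): Lower corner of the hatch's plain edge at hatch x 90, y +95, z 0 mm.
- hatch_nose_r (a point): Lower corner of the hatch's plain edge at hatch x 90, y -95, z 0 mm.
- hatch_tail (a point): Middle of the hatch's thumbscrew edge, underside (hatch x -90, y 0, z 0).
- tray: Bystander: fixed black parts tray, 150 x 130 x 40 mm, origin under its centre. The hatch lies to one side of the chassis and the tray to the other.
- board: Bystander: loose circuit board, 110 x 75 x 13 mm.
- driver: Bystander: cordless screwdriver lying down, 205 mm long, 34 mm thick.
- cup: Bystander: paper cup, 72 mm across, 85 mm high.
- heatsink: Bystander: finned aluminium block, 75 x 75 x 28 mm.
- jar: Bystander: small jar, 56 mm across, 60 mm high.
- brush: Bystander: brush lying on the bench.

How it is judged:
On the way, in this order (a step that is already met when the one before it is completed fails the run):
1. the blower wheel has been turned through a full turn, either way ((value of joint wheel above 6.2 rad or value of joint wheel below -6.2 rad)).
2. both corners of the hatch's plain edge are under the lap (x of each of hatch_nose_l, hatch_nose_r in the frame of lap_edge above 0.006 m and z of hatch_nose_l in the frame of lap_edge between -0.012 and -0.001 m and z of hatch_nose_r in the frame of lap_edge between -0.012 and -0.001 m and y of hatch in the frame of chassis between -0.03 and 0.03 m), for 0.2 s.
At the end, for the whole second after the job is handed in: Plain edge at least 6 mm under the lap at both corners; plate flat on the chassis (within 2 mm, 1.5 mm at the rear), within 10 mm of the middle sideways, at rest; strip pressed in 2.8 mm or more; lid shut (under 0.03 rad); gripper still bearing on the plate (x of each of hatch_nose_l, hatch_nose_r in the frame of lap_edge above 0.006 m and z of each of hatch_nose_l, hatch_nose_r in the frame of lap_edge below -0.0035 m and z of hatch_tail in the frame of chassis below 0.0455 m and y of hatch in the frame of chassis between -0.01 and 0.01 m and value of joint gasket above 0.0028 m and value of joint lid below 0.03 rad and contact force between the fingers and hatch above 1.5 N and linear speed of hatch below 0.02 m/s); the arm keeps its last pose, push and grip.
It fails at once if the lid is lifted (more than 0.05 rad, about 6 mm at the lap) (value of joint lid above 0.05 rad).
It fails at once if a bystander is moved by more than 30 mm (distance of any of board, driver, cup, heatsink, jar, brush from where it was at the start of the episode above 0.03 m).
It also fails if it takes over 58 s, if anything falls off the work surface, if the arm or the gripper's body presses on something with over 40 N, if the wrist force passes 120 N, or if a joint passes its speed limit or range.

ROBOT

A 7-joint arm with a two-finger parallel gripper is mounted at the origin on the work surface. World frame = base frame: x ahead of the robot, y to its left, z up, the work surface at z = 0. Lengths are in m, angles in rad, forces in N, time in s.
With the tool pointing down it reaches from about 0.375 to 0.925 m from the base axis. Payload 3.1 kg.
Tool frame: the origin (TCP) lies midway between the tips of the shut fingers; the grasp point (between the pads) lies manip.hold_point_z behind it (manip.hold_point_z is the distance from the TCP to the grasp point, in m); z points along the fingers, x is the direction in which the jaws open and shut, and the axes are right-handed (so a half turn about z gives the same grasp; the last joint's range is limited). The gripper opens to 85 mm and grips with 20 to 120 N. Pads are 22 mm wide; open, the fingers measure 114 mm over their backs; the gripper's body (76 mm by 85 mm) begins 54 mm behind the grasp point. The pads swing forward as they close: fully open they stand 13 mm farther back than shut.
Start: joints at [-1.251, 0.383, 0.044, 1.598, -0.018, 1.161, -0.05], TCP at [0.264, 0.594, 0.231] pointing down, gripper open.
Joint ranges: [-2.61, 2.61], [-0.41, 2.15], [-1.48, 1.57], [0, 2.5], [-1.57, 4.71], [0.05, 1.97], [-2.85, 2.85]. Speed limits (rad/s): [2.79, 2.79, 3.14, 3.14, 3.14, 3.14, 3.14].

INTERFACE

Orientations are given as a unit quaternion [x, y, z, w].
In Python, from cell import manip gives the robot as it stands.
- The arm moves only by the tool move_arm, never from a script. Its arguments are lists of equal length, an entry for each row: "travel": the shift along the tool's x, y, z in mm, a list of three; "yaw": the turn about the tool's z in rad; "claw": the closure in counts, from 0 (fully open) to 255 (shut). A call has 1 to 5 rows; each row is the pose to reach, as a shift and turn from the pose measured when the call began, along the tool's axes at that moment; what a row does not reach only later rows make up. A row lasts 1/10 s, in which the tool goes at most 50 mm and 8.59 degrees, less where a joint would pass 70% of its speed; a pose out of reach is approached as far as the arm can. A call with a gripper value outside its range is refused whole. The fingers move at their own pace and stop on an object; the grip force is fixed at half the most. Time passes only in rows, so rows that repeat a pose let the fingers close. It gives the time, the measured TCP pose, the force and the opening at its end, in the units of the state.
- manip.state(): the state, without advancing time (a new reading comes with each control period).
- manip.camera(name): name is "scene" or "top" or "wrist"; returns the picture (480x640x3 uint8, blue, green, red); there is no depth.
- manip.get_calibration(name): a dict with "camera_matrix" (3x3 intrinsics, pixels), "R" (3x3) and "t" (3): a world point X has camera coordinates R X + t. Camera axes: x right, y down, z forward; pixel columns grow to the right and rows downward; lengths in m; the calibration is good to about 2 mm. A picture is of the moment at which its call begins: read the wrist's pose just before it. get_calibration takes no time and is no camera call; for the wrist camera it gives the pose at the moment of the call.
- manip.hand_in(): hands the job in, once; it reports no verdict.
The state is a dict: "t": time; "q": joint angles; "dq": joint speeds; "joint_torque": joint torques, N m; "eef_pos": TCP position; "orientation": TCP orientation; "ft_force": force on the tool from outside, world axes, zero at the start; "torque": the same for the moment, N m; "width": finger opening in m.
Only numpy, scipy, OpenCV 4.12 (cv2) and the standard library are available. Lean on these libraries where they do the work, as an engineer would, in place of code of your own. Each camera call takes 0.05 s, during which the arm holds its last target.

## Working session

There is one attempt and no reset: what is moved stays moved. The work goes in short steps, Python scripts to look and compute and a tool call to move; the robot and the scene stay as the last step left them, time stands still between calls to the robot, and variables do not carry over. Pictures are saved under pics/ and viewed, and the job is handed in when it is done.

Besides the shell and the picture viewer there is one more tool, called after "Call:" in YAML: its name, and indented under it one key for each argument. move_arm: Moves the arm, as the interface text tells. Its arguments: {"type":"object","properties":{"travel":{"type":"array","items":{"type":"array","items":{"type":"number"}}},"yaw":{"type":"array","items":{"type":"number"}},"claw":{"type":"array","items":{"type":"number"}}},"required":["travel","yaw","claw"]}

```bash
ls; mkdir -p pics; python3 - <<'E'
from cell import manip
import cv2
print(manip.state()); print(manip.hold_point_z)
for n in ["scene","top"]:
    cv2.imwrite(f"pics/{n}0.png",manip.camera(n)); print(n,manip.get_calibration(n))
E
```

```text
pics
{'t': 0.0, 'q': array([-1.2507785 ,  0.38384179,  0.04382775,  1.59962706, -0.01790065,
        1.16115028, -0.0499124 ]), 'dq': array([ 7.07833443e-04,  2.03320527e-03,  1.14470068e-03, -4.57782955e-04,
        7.69396185e-04,  3.88522102e-05, -9.23944181e-04]), 'joint_torque': array([-5.25444157e-04, -4.33453774e+01,  1.02390435e+00, -2.49514657e+01,
        1.04908660e-02,  1.12673358e-02,  6.83798405e-06]), 'eef_pos': array([0.26336398, 0.59321126, 0.22985805]), 'orientation': array([ 8.38361118e-01,  5.45113659e-01, -1.06470447e-03,  7.75267918e-04]), 'ft_force': array([0.41177704, 0.45949895, 0.42017387]), 'torque': array([ 0.05033559, -0.03021964, -0.01181614]), 'width': 0.08587141959036852}
0.0187
scene {'camera_matrix': array([[484.70962668,   0.        , 326.43372917],
       [  0.        , 484.70962668, 237.74400515],
       [  0.        ,   0.        ,   1.        ]]), 'R': array([[ 0.67807658,  0.73499022,  0.00123564],
       [ 0.62484665, -0.57557508, -0.5275225 ],
       [-0.38701268,  0.35847274, -0.84954016]]), 't': array([-0.38533277, -0.31294836,  1.77025658])}
top {'camera_matrix': array([[464.67211114,   0.        , 316.7875184 ],
       [  0.        , 464.67211114, 235.96597748],
       [  0.        ,   0.        ,   1.        ]]), 'R': array([[ 0.02389765, -0.99970879, -0.00335364],
       [-0.98581439, -0.02300778, -0.16625471],
       [ 0.16612914,  0.00727917, -0.98607714]]), 't': array([-0.01136453,  0.57151952,  1.15729918])}
```

View pics/scene0.png

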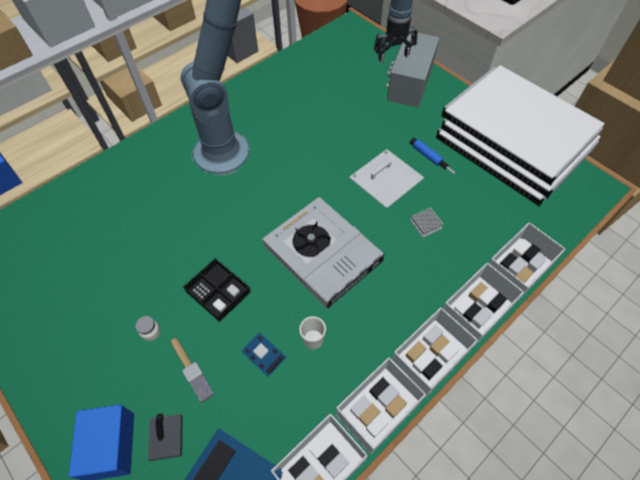

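View pics/top0.png

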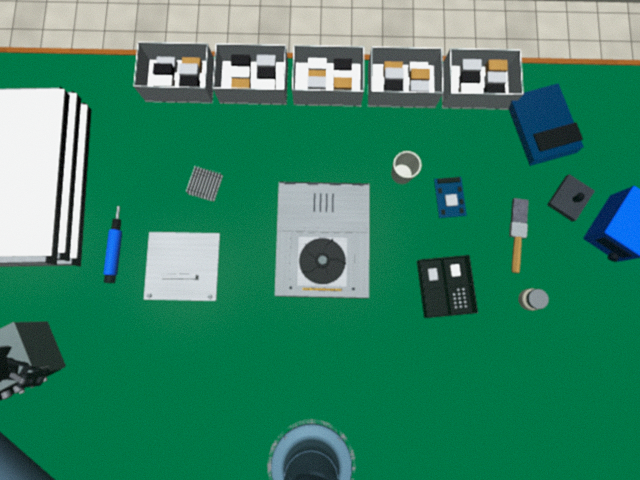

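The scene view shows the chassis in mid-bench with the hatch towards the far side. In the top view the chassis spans px (277–370, 183–298) with the wheel at about (323,261). The hatch is at about (182,266) with its thumbscrews at the bottom, i.e. world −x. Next I'll zoom in and measure.

```bash
cat > h.py <<'E'
import numpy as np, cv2
from cell import manip
from scipy.spatial.transform import Rotation as Rn
def ray(c,uv,z):
    K,R,t=c["camera_matrix"],np.array(c["R"]),np.array(c["t"])
    d=R.T@np.linalg.solve(K,[uv[0],uv[1],1.]); o=-R.T@t
    return o+d*(z-o[2])/d[2]
def proj(c,X):
    p=c["R"]@np.array(X)+c["t"]; p=c["camera_matrix"]@p; return p[:2]/p[2]
def totool(s,d):  # world vec (m)-> tool mm
    return Rn.from_quat(s["orientation"]).inv().apply(d)*1000
E
python3 - <<'E'
from h import *
im=cv2.imread("pics/top0.png"); c=manip.get_calibration("top")
cv2.imwrite("pics/top0z.png",cv2.resize(im[170:310,130:390],None,fx=3,fy=3,interpolation=cv2.INTER_CUBIC))
hsv=cv2.cvtColor(im,cv2.COLOR_BGR2HSV)
m=((hsv[...,1]<90)).astype(np.uint8)
n,l,st,ce=cv2.connectedComponentsWithStats(m)
for i in range(1,n):
    if st[i,4]>1500 and 130<ce[i][0]<400 and 150<ce[i][1]<320:
        cn=cv2.findContours((l==i).astype(np.uint8),0,2)[0][0]
        r=cv2.minAreaRect(cn); print(st[i],r)
        for z in (0.0025,0.044):
            print(z,[np.round(ray(c,p,z)[:2],4) for p in cv2.boxPoints(r)], np.round(ray(c,r[0],z),4))
s=((hsv[...,2]<60)).astype(np.uint8); s[:235]=0;s[290:]=0;s[:,:295]=0;s[:,350:]=0
mm=cv2.findContours(s,0,2)[0]; k=max(mm,key=cv2.contourArea); e=cv2.minEnclosingCircle(k); print(e,ray(c,e[0],.036))
E
```

```text
[  275   182    95   116 10570] ((322.3817443847656, 239.56846618652344), (93.83229064941406, 114.54850769042969), 0.8951737284660339)
0.0025 [array([0.416 , 0.1099]), array([0.7282, 0.1171]), array([ 0.7299, -0.1405]), array([ 0.418 , -0.1373])] [ 0.5698 -0.0128  0.0025]
0.044 [array([0.4145, 0.1059]), array([0.7162, 0.113 ]), array([ 0.7179, -0.136 ]), array([ 0.4165, -0.1329])] [ 0.5631 -0.0126  0.044 ]
[ 143  232   77   69 4921] ((181.15037536621094, 265.98834228515625), (74.192138671875, 68.46197509765625), 1.9091522693634033)
0.0025 [array([0.4002, 0.4565]), array([0.5833, 0.4661]), array([0.5812, 0.2654]), array([0.3985, 0.2606])] [0.4897 0.362  0.0025]
0.044 [array([0.3993, 0.4409]), array([0.5762, 0.4502]), array([0.5742, 0.2562]), array([0.3975, 0.2516])] [0.4857 0.3496 0.044 ]
((323.0, 264.5), 21.360109329223633) [ 0.49900382 -0.01566964  0.036     ]
```

View pics/top0z.png

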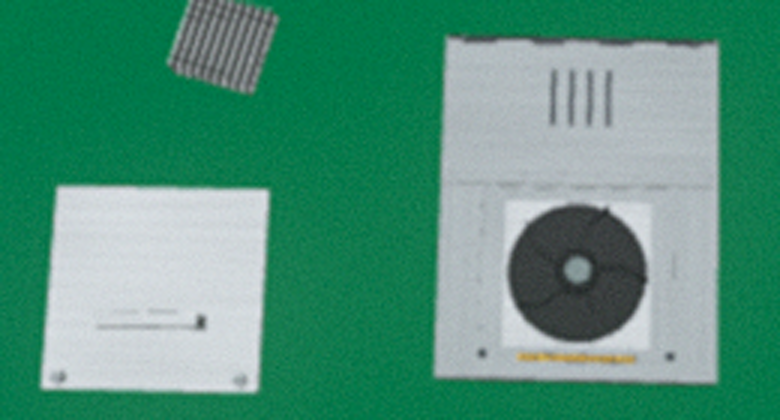

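The zoom shows the wheel centred at roughly (0.499,−0.016) and the handle at the −x end of the hatch. I'll check the grey box near the gripper before moving.

```bash
python3 - <<'E'
from h import *
c=manip.get_calibration("top")
print(-c["R"].T@c["t"])
for uv in [(50,322),(15,325),(62,365),(15,375)]:
    print(uv,[np.round(ray(c,uv,z)[:2],3) for z in (0,.1,.2)])
cv2.imwrite("pics/w0.png",manip.camera("wrist"))
print(manip.get_calibration("wrist"))
E
```

```text
[ 0.37142263 -0.006636    1.23616596]
(50, 322) [array([0.335, 0.696]), array([0.338, 0.639]), array([0.341, 0.582])]
(15, 325) [array([0.325, 0.787]), array([0.329, 0.723]), array([0.332, 0.659])]
(62, 365) [array([0.227, 0.652]), array([0.238, 0.599]), array([0.25 , 0.545])]
(15, 375) [array([0.199, 0.77 ]), array([0.213, 0.707]), array([0.227, 0.645])]
{'camera_matrix': array([[368.95033233,   0.        , 321.63153502],
       [  0.        , 368.95033233, 238.82829324],
       [  0.        ,   0.        ,   1.        ]]), 'R': array([[ 0.40581359,  0.91395503, -0.00124105],
       [ 0.8808895 , -0.39076919,  0.26708263],
       [ 0.24361655, -0.10947899, -0.96367283]]), 't': array([-0.64857557, -0.03343165,  0.37850874])}
```

View pics/w0.png

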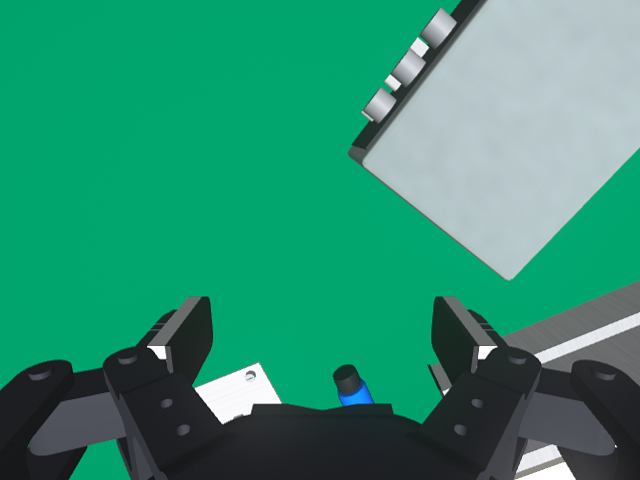

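The wrist view shows the grey box up and to the right, px (350–640, 0–280), and the hatch corner at the bottom left. Moving down-left in the image, towards the hatch, is clear.

Call:
move_arm:
  travel:
    - [-20,40,-20]
    - [-40,80,-40]
    - [-60,120,-50]
    - [-80,160,-50]
    - [-100,200,-50]
  yaw: [0.14,0.28,0.42,0.56,0.7]
  claw: [0,0,0,0,0]

```text
t: 0.65
eef_pos: [0.4067, 0.4195, 0.2809]
orientation: [0.975, 0.222, -0.0, 0.001]
ft_force: [1.0, 0.3, -0.2]
width: 0.0853
```

Call:
move_arm:
  travel:
    - [-4,42,0]
    - [-8,85,0]
    - [-13,127,0]
    - [-13,127,0]
    - [-13,127,0]
  yaw: [0.14,0.28,0.42,0.44,0.44]
  claw: [0,0,0,0,0]

```text
t: 1.15
eef_pos: [0.4505, 0.2979, 0.2809]
orientation: [1.0, 0.002, -0.0, 0.0]
ft_force: [0.5, 1.0, 0.5]
width: 0.0856
```

```bash
python3 - <<'E'
from h import *
s=manip.state();c=manip.get_calibration("wrist");im=manip.camera("wrist");cv2.imwrite("pics/w1.png",im)
np.savez("w1.npz",**c)
print(s["eef_pos"],s["orientation"],-c["R"].T@c["t"])
E
```

```text
[0.45045576 0.29786567 0.2809287 ] [ 9.99997587e-01  2.14582054e-03 -3.15536894e-04  3.50028493e-04] [0.44903367 0.36567952 0.42360109]
```

View pics/w1.png

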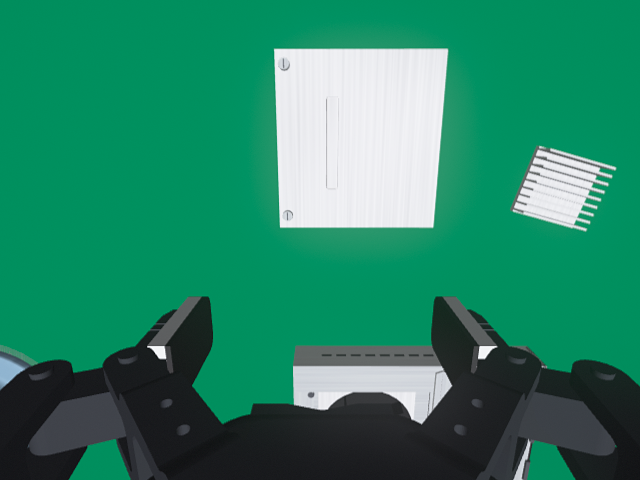

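The whole hatch is in view: corners near (275,48), (448,48), (434,228) and (280,228), with the handle bar at px (327–338, 97–188).

```bash
python3 - <<'E'
from h import *
im=cv2.imread("pics/w1.png"); c=dict(np.load("w1.npz"))
hsv=cv2.cvtColor(im,cv2.COLOR_BGR2HSV)
m=(hsv[...,1]<75).astype(np.uint8); m[240:]=0; m[:,:250]=0; m[:,470:]=0
k=max(cv2.findContours(m,0,2)[0],key=cv2.contourArea)
q=cv2.approxPolyDP(k,8,True)[:,0]; print(q.tolist())
P=[ray(c,p,.0025) for p in q]; 
for p in P: print(np.round(p,4))
print([round(float(np.linalg.norm(P[i]-P[i-1])),4) for i in range(4)], np.mean(P,0))
# handle edges: profile across row-averaged columns
g=cv2.cvtColor(im,cv2.COLOR_BGR2GRAY).astype(float)
pr=g[110:180,318:350].mean(0); print(np.round(pr).astype(int))
pr=g[85:200,329:336].mean(1); print(np.round(pr).astype(int))
for a,b in [((327,97),(338,97)),((327,188),(338,188))]:
  print(ray(c,a,.0325),ray(c,b,.0325))
E
```

```text
[[446, 48], [274, 49], [280, 227], [432, 227]]
[0.5771 0.4545 0.0025]
[0.3989 0.4529 0.0025]
[0.4002 0.2631 0.0025]
[0.5786 0.2639 0.0025]
[0.1907, 0.1782, 0.1898, 0.1784] [0.48870607 0.35860223 0.0025    ]
[238 235 238 239 239 238 239 241 187 232 238 238 237 237 237 237 238 238
 240 233 231 239 238 236 237 240 239 237 239 238 235 237]
[238 238 238 238 238 238 238 238 238 238 239 231 233 235 234 234 235 235
 235 235 235 235 235 235 235 235 235 235 235 235 236 236 236 236 236 236
 236 237 237 236 237 236 237 237 237 237 237 237 237 237 237 238 237 238
 237 238 238 238 238 238 238 238 238 238 238 238 238 238 238 238 238 238
 238 238 239 238 239 239 239 239 238 239 239 239 239 239 239 239 239 239
 239 239 239 239 239 238 238 238 238 238 238 239 238 222 226 237 238 238
 238 238 238 238 238 238 238]
[0.45386405 0.40354958 0.0325    ] [0.46479822 0.40359421 0.0325    ]
[0.45459243 0.31313287 0.0325    ] [0.46624691 0.31318283 0.0325    ]
```

Call:
move_arm:
  travel:
    - [10,48,0]
    - [20,96,0]
    - [30,144,0]
    - [40,192,0]
    - [50,240,0]
  yaw: [0,0,0,0,0]
  claw: [80,160,255,255,255]

```text
t: 1.7
eef_pos: [0.5017, 0.0609, 0.281]
orientation: [1.0, 0.007, -0.0, -0.0]
ft_force: [0.8, 0.3, 0.2]
width: 0.0122
```

Call:
move_arm:
  travel:
    - [0,48,0]
    - [0,96,0]
    - [0,140,0]
    - [0,140,0]
  yaw: [0,0,0,0]
  claw: [255,255,255,255]

```text
t: 2.1
eef_pos: [0.5034, -0.0856, 0.2815]
orientation: [1.0, 0.003, 0.0, 0.002]
ft_force: [-0.6, -0.1, -0.1]
width: 0.0002
```

```bash
python3 - <<'E'
from h import *
s=manip.state();c=manip.get_calibration("wrist");im=manip.camera("wrist");cv2.imwrite("pics/w2.png",im)
np.savez("w2.npz",**c)
print(s["t"],s["eef_pos"],s["orientation"],s["width"],-c["R"].T@c["t"])
E
```

```text
2.1 [ 0.50336435 -0.08558475  0.2815061 ] [9.99995041e-01 2.69967285e-03 2.71910593e-04 1.59858443e-03] 0.0002471267623205465 [ 0.50172166 -0.01743601  0.42401131]
```

View pics/w2.png

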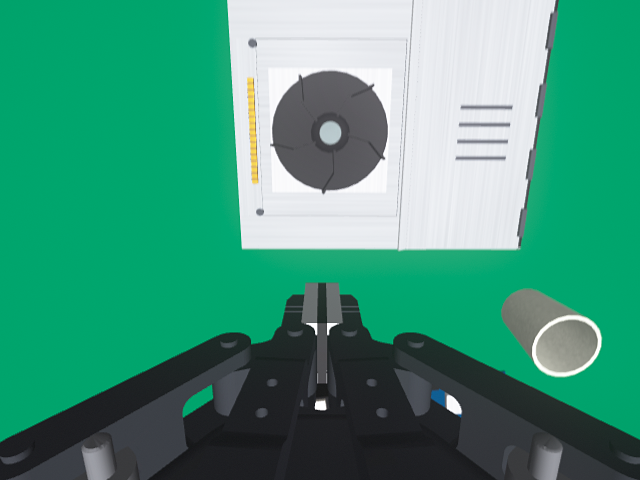

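The bay is fully visible: hub at about (330,132), five blade tips near (300,76), (373,86), (384,158), (323,192) and (271,146), the yellow strip at px x≈253, screw holes at (252,43) and (260,212), and the lid lap line at px x≈408.

```bash
python3 - <<'E'
from h import *
im=cv2.imread("pics/w2.png"); c=dict(np.load("w2.npz"))
hsv=cv2.cvtColor(im,cv2.COLOR_BGR2HSV)
# yellow strip
m=cv2.inRange(hsv,(10,90,90),(32,255,255)); ys,xs=np.nonzero(m[60:200,230:280]); u,v=xs.mean()+230,ys.mean()+60
print("strip",u,v,ray(c,(u,v),.048), ray(c,(u,ys.min()+60),.048)[1],ray(c,(u,ys.max()+60),.048)[1])
a=np.polyfit(ys+60,xs+230,1);print("strip slope pts",ray(c,(np.polyval(a,80),80),.048),ray(c,(np.polyval(a,180),180),.048))
# holes
for (u,v) in [(252,43),(260,212)]:
    r=im[v-8:v+9,u-8:u+9].min(2)<130; yy,xx=np.nonzero(r); p=(xx.mean()+u-8,yy.mean()+v-8); print("hole",p,ray(c,p,.044))
# hub cap, dark disc
g=hsv[...,2]; d=((g<90)).astype(np.uint8); d[200:]=0; d[:,:262]=0; d[:,395:]=0; d[:60]=0
k=max(cv2.findContours(d,0,2)[0],key=cv2.contourArea); (cc,r)=cv2.minEnclosingCircle(k); e=cv2.fitEllipse(k); print(cc,r,e, ray(c,e[0],.014),ray(c,e[0],.036))
hb=((g>130)).astype(np.uint8); hb[:110]=0;hb[155:]=0;hb[:,:308]=0;hb[:,352:]=0
k=max(cv2.findContours(hb,0,2)[0],key=cv2.contourArea); e=cv2.minEnclosingCircle(k); print("hub",e,ray(c,e[0],.036))
h=ray(c,e[0],.036)
for p in [(300,76),(373,86),(384,158),(323,192),(271,146)]:
    w=ray(c,p,.036)-h; print("blade",np.degrees(np.arctan2(w[1],w[0])).round(1),np.hypot(*w[:2]).round(4))
for p in [(242,249),(520,249),(399,249),(412,0),(228,0)]: print(p,ray(c,p,.044))
cv2.imwrite("pics/w2z.png",cv2.resize(im[30:220,235:425],None,fx=3,fy=3,interpolation=cv2.INTER_CUBIC))
E
```

```text
strip 252.199066874028 129.17573872472784 [ 0.43398992 -0.01183119  0.048     ] 0.03445267217506135 -0.06322090967301577
strip slope pts [0.4338284 0.0326925 0.048    ] [ 0.43416898 -0.06119074  0.048     ]
hole (np.float64(252.32558139534882), np.float64(42.883720930232556)) [0.43689086 0.06527274 0.044     ]
hole (np.float64(259.7931034482759), np.float64(211.75862068965517)) [ 0.43745316 -0.09472203  0.044     ]
(327.940673828125, 146.80508422851562) 55.01234436035156 ((328.1866760253906, 148.1026153564453), (65.35933685302734, 87.88668823242188), 111.927734375) [ 0.50901176 -0.03048883  0.014     ] [ 0.5086206  -0.02978846  0.036     ]
hub ((330.0, 132.32608032226562), 11.716758728027344) [ 0.51029727 -0.01429135  0.036     ]
blade 119.6 0.0603
blade 46.5 0.0604
blade -24.2 0.0612
blade -96.3 0.0609
blade -167.1 0.0616
(242, 249) [ 0.4166452  -0.13567551  0.044     ]
(520, 249) [ 0.71633921 -0.13413342  0.044     ]
(399, 249) [ 0.58587647 -0.13480473  0.044     ]
(412, 0) [0.58306498 0.10115821 0.044     ]
(228, 0) [0.41646157 0.10026465 0.044     ]
```

View pics/w2z.png

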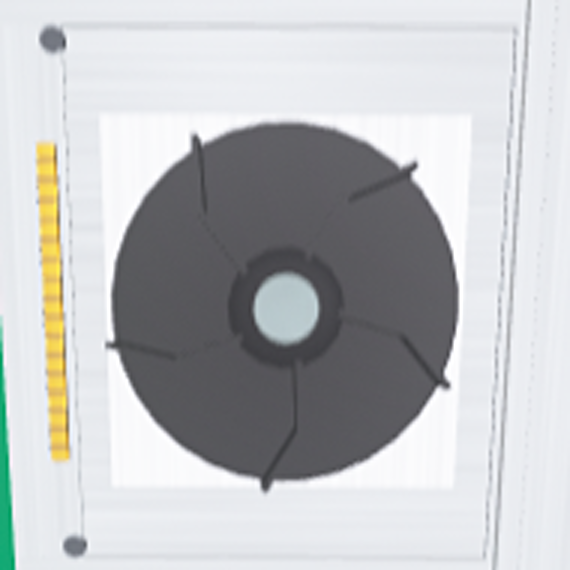

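Wheel hub is at (0.5103,−0.0143), with blade tips at radius 60–61.6 mm (62 expected) and 72° apart. The chassis comes out at (0.5666,−0.0146) with yaw about +0.004. I'll go down into the gap at −50°, radius 42 mm, i.e. (0.537,−0.0465).

Call:
move_arm:
  travel:
    - [12,-14,45]
    - [24,-28,92]
    - [34,-39,140]
    - [34,-39,188]
    - [34,-39,210]
  yaw: [0,0,0,0,0]
  claw: [255,255,255,255,255]

```text
t: 2.65
eef_pos: [0.5342, -0.0369, 0.0657]
orientation: [1.0, 0.009, -0.004, -0.0]
ft_force: [-0.0, -0.7, 0.8]
width: -0.0001
```

Call:
move_arm:
  travel:
    - [0,0,0]
    - [0,0,0]
  yaw: [0,0]
  claw: [255,255]

```text
t: 2.85
eef_pos: [0.5337, -0.0333, 0.0646]
orientation: [1.0, 0.012, -0.006, -0.001]
ft_force: [-0.2, -0.5, 0.9]
width: -0.0002
```

```bash
python3 - <<'E'
from h import *
s=manip.state();c=manip.get_calibration("wrist");im=manip.camera("wrist");cv2.imwrite("pics/w3.png",im)
print(s["t"],s["eef_pos"],s["orientation"])
E
```

```text
2.85 [ 0.53374514 -0.03332292  0.06461555] [ 9.99914217e-01  1.16681073e-02 -5.88331939e-03 -8.94409212e-04]
```

View pics/w3.png

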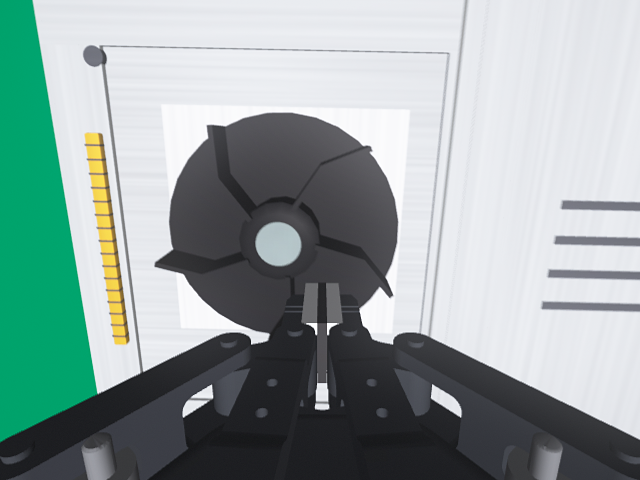

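Call:
move_arm:
  travel:
    - [0,0,0]
    - [0,0,0]
  yaw: [0,0]
  claw: [255,255]

```text
t: 3.1
eef_pos: [0.5372, -0.0336, 0.0681]
orientation: [1.0, 0.012, -0.002, -0.001]
ft_force: [0.1, 0.4, -0.1]
width: -0.0002
```

```bash
cat > st.py <<'E'
from h import *
s=manip.state(); R=Rn.from_quat(s["orientation"]).as_matrix()
print("t",round(s["t"],2),"p",np.round(s["eef_pos"],4),"xaxis",np.round(R[:,0],4),"z",np.round(R[:,2],4),"F",np.round(s["ft_force"],1),"w",round(s["width"],4),"dq",np.abs(s["dq"]).max().round(3))
E
python3 st.py
```

```text
t 3.1 p [ 0.5372 -0.0336  0.0681] xaxis [ 0.9997  0.0231 -0.0038] z [-0.0039  0.0026 -1.    ] F [ 0.1  0.4 -0.1] w -0.0002 dq 0.009
```

Call:
move_arm:
  travel:
    - [0,7,5]
    - [0,13,12]
    - [0,13,26]
    - [0,13,43]
    - [0,13,43]
  yaw: [0.01,0.02,0.02,0.02,0.02]
  claw: [255,255,255,255,255]

```text
t: 3.6
eef_pos: [0.5343, -0.0467, 0.0221]
orientation: [1.0, 0.001, -0.005, -0.001]
ft_force: [-0.8, 0.4, 0.1]
width: 0.0002
```

```bash
python3 st.py
```

```text
t 3.6 p [ 0.5343 -0.0467  0.0221] xaxis [ 0.9999  0.0022 -0.0102] z [-0.0102  0.0023 -0.9999] F [-0.8  0.4  0.1] w 0.0002 dq 0.03
```

```bash
cat > circ.py <<'E'
from h import *
s=manip.state(); p=s["eef_pos"]; H=np.array([.5103,-.0143]); a=np.degrees(np.arctan2(p[1]-H[1],p[0]-H[0]))
print("angle",a.round(1),"r",np.hypot(*(p[:2]-H)).round(4),"z",p[2].round(4),"F",s["ft_force"].round(1),"t",s["t"])
for i in range(1,6):
    b=np.radians(a+20*i); T=np.array([*(H+.042*np.array([np.cos(b),np.sin(b)])),.024])
    print(np.round(totool(s,T-p)).astype(int).tolist())
E
python3 circ.py
```

```text
angle -53.5 r 0.0403 z 0.0221 F [-0.8  0.4  0.1] t 3.6
[11, -9, -2]
[17, -23, -2]
[18, -37, -2]
[14, -51, -2]
[5, -63, -2]
```

Call:
move_arm:
  travel:
    - [11,-9,-2]
    - [17,-23,-2]
    - [18,-37,-2]
    - [14,-51,-2]
    - [5,-63,-2]
  yaw: [0,0,0,0,0]
  claw: [255,255,255,255,255]

```text
t: 4.1
eef_pos: [0.5398, 0.0185, 0.0246]
orientation: [1.0, 0.002, -0.004, -0.001]
ft_force: [-0.6, -0.4, -0.1]
width: 0.0
```

```bash
python3 circ.py; python3 -c "
from h import *
cv2.imwrite('pics/w4.png',manip.camera('wrist'))"
```

```text
angle 48.0 r 0.0441 z 0.0246 F [-0.6 -0.4 -0.1] t 4.1
[-14, -6, 1]
[-28, -9, 1]
[-42, -7, 1]
[-55, -1, 1]
[-65, 10, 1]
```

View pics/w4.png

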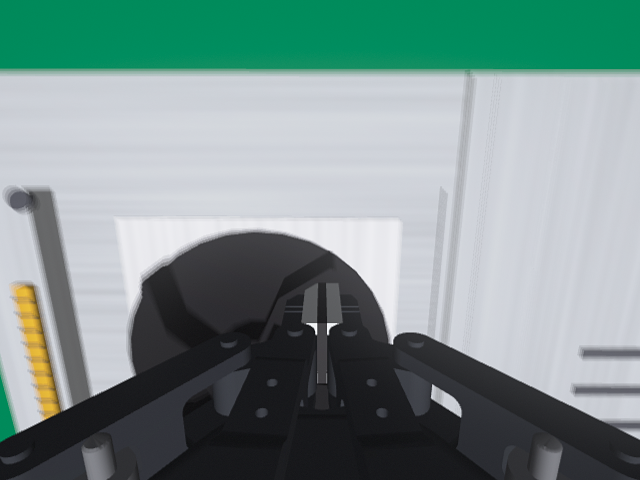

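The finger (px 305–340, 285) is in the gap with a blade just ahead of it (px 270–335, 255–300), so the wheel is going round. I'll keep going.

Call:
move_arm:
  travel:
    - [-14,-6,1]
    - [-28,-9,1]
    - [-42,-7,1]
    - [-55,-1,1]
    - [-65,10,1]
  yaw: [0,0,0,0,0]
  claw: [255,255,255,255,255]

```text
t: 4.65
eef_pos: [0.471, 0.0119, 0.0239]
orientation: [1.0, 0.005, -0.006, -0.003]
ft_force: [0.6, -0.4, -0.1]
width: 0.0001
```

```bash
python3 circ.py
```

```text
angle 146.3 r 0.0472 z 0.0239 F [ 0.6 -0.4 -0.1] t 4.65
[-2, 16, 0]
[-3, 31, 0]
[1, 45, 0]
[10, 57, -1]
[22, 65, -1]
```

Call:
move_arm:
  travel:
    - [-2,16,0]
    - [-3,31,0]
    - [1,45,0]
    - [10,57,-1]
    - [22,65,-1]
  yaw: [0,0,0,0,0]
  claw: [255,255,255,255,255]

```text
t: 5.15
eef_pos: [0.4936, -0.0537, 0.0244]
orientation: [1.0, 0.004, -0.006, -0.003]
ft_force: [-0.9, 1.5, 0.5]
width: -0.0003
```

```bash
python3 circ.py
```

```text
angle -112.9 r 0.0428 z 0.0244 F [-0.9  1.5  0.5] t 5.15
[14, 3, 0]
[29, 1, 0]
[42, -6, 0]
[52, -16, 0]
[58, -30, 0]
```

Call:
move_arm:
  travel:
    - [14,3,0]
    - [29,1,0]
    - [42,-6,0]
    - [52,-16,0]
    - [58,-30,0]
  yaw: [0,0,0,0,0]
  claw: [255,255,255,255,255]

```text
t: 5.65
eef_pos: [0.5525, -0.0228, 0.0238]
orientation: [1.0, 0.004, -0.006, -0.003]
ft_force: [-1.1, -0.6, 0.1]
width: 0.0001
```

```bash
python3 circ.py
```

```text
angle -11.4 r 0.043 z 0.0238 F [-1.1 -0.6  0.1] t 5.65
[-1, -15, 0]
[-5, -29, 0]
[-14, -40, 0]
[-26, -48, 0]
[-41, -51, 1]
```

Call:
move_arm:
  travel:
    - [-1,-15,0]
    - [-5,-29,0]
    - [-14,-40,0]
    - [-26,-48,0]
    - [-41,-51,1]
  yaw: [0,0,0,0,0]
  claw: [255,255,255,255,255]

```text
t: 6.15
eef_pos: [0.5103, 0.0294, 0.0239]
orientation: [1.0, 0.005, -0.006, -0.003]
ft_force: [-0.2, -0.9, 0.5]
width: 0.0004
```

```bash
python3 circ.py; python3 -c "
from h import *
cv2.imwrite('pics/w5.png',manip.camera('wrist'))"
```

```text
angle 90.1 r 0.0437 z 0.0239 F [-0.2 -0.9  0.5] t 6.15
[-14, 4, 0]
[-27, 11, 0]
[-37, 22, 0]
[-42, 36, 0]
[-42, 51, 0]
```

View pics/w5.png

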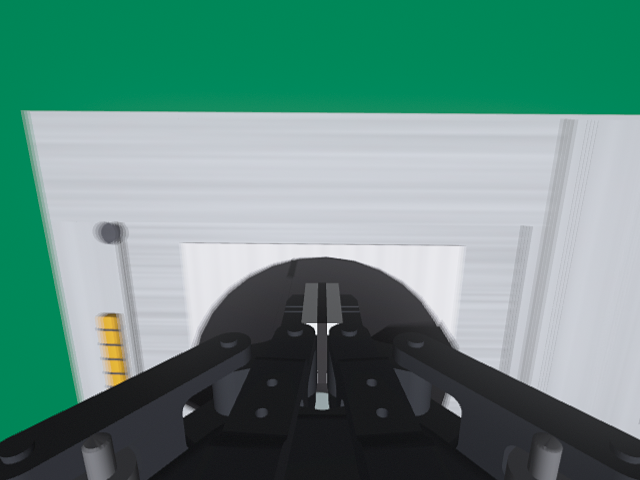

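The finger has travelled about 503° with a blade always just ahead of it (now at px 290,268), so the wheel has turned well over one turn. Lifting out and going to the hatch handle at (0.459,0.358).

Call:
move_arm:
  travel:
    - [0,2,-40]
    - [0,0,-85]
    - [0,0,-130]
    - [0,-40,-160]
    - [0,-85,-170]
  yaw: [0,0,0,0,0]
  claw: [255,255,255,200,100]

```text
t: 6.7
eef_pos: [0.5104, 0.1119, 0.1979]
orientation: [1.0, 0.001, -0.005, -0.006]
ft_force: [1.5, 0.1, -0.5]
width: 0.0285
```

Call:
move_arm:
  travel:
    - [-10,-45,0]
    - [-20,-95,0]
    - [-30,-140,0]
    - [-35,-160,0]
    - [-35,-160,0]
  yaw: [0,0,0,0,0]
  claw: [0,0,0,0,0]

```text
t: 7.2
eef_pos: [0.4722, 0.2769, 0.1997]
orientation: [1.0, 0.005, -0.006, -0.007]
ft_force: [0.5, 0.1, 0.2]
width: 0.0852
```

```bash
python3 st.py; python3 -c "
from h import *
c=manip.get_calibration('wrist');np.savez('w6.npz',**c)
cv2.imwrite('pics/w6.png',manip.camera('wrist'))"
```

```text
t 7.2 p [0.4722 0.2769 0.1997] xaxis [ 0.9999  0.0102 -0.0124] z [-0.0126  0.0132 -0.9998] F [0.5 0.1 0.2] w 0.0852 dq 0.077
```

View pics/w6.png

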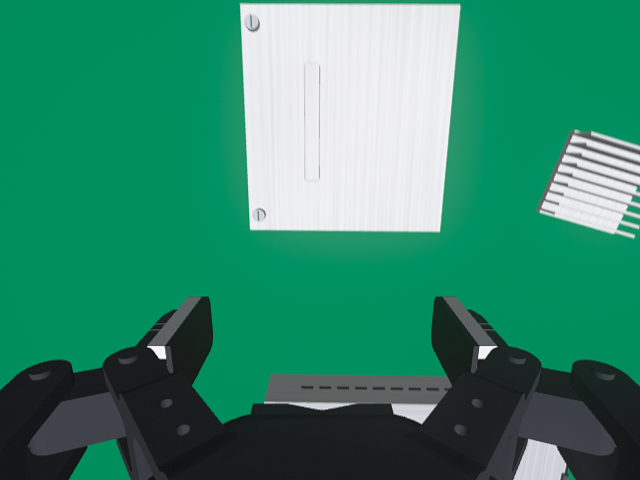

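The hatch is at px (240–460, 4–232), with its handle bar at px x 304–320, y 63–181.

```bash
python3 - <<'E'
from h import *
im=cv2.imread("pics/w6.png"); c=dict(np.load("w6.npz"))
A=np.array([ray(c,p,.0325) for p in [(304.5,62.5),(320,62.5),(304.5,181),(319.5,181)]]);print(A.round(4),A.mean(0).round(4))
s=manip.state()
for z in (.06,.015): print(totool(s,np.array([A.mean(0)[0],A.mean(0)[1],z])-s["eef_pos"]).round(1))
print(totool(s,np.array([.459,.358,.06])-s["eef_pos"]).round(1))
E
```

```text
[[0.4543 0.4021 0.0325]
 [0.4663 0.4022 0.0325]
 [0.4542 0.311  0.0325]
 [0.4667 0.3111 0.0325]] [0.4604 0.3566 0.0325]
[-10.9 -81.6 140.8]
[-10.4 -81.1 185.8]
[-12.3 -83.1 140.8]
```

Call:
move_arm:
  travel:
    - [-4,-30,30]
    - [-8,-60,70]
    - [-11,-82,110]
    - [-11,-82,130]
    - [-11,-82,130]
  yaw: [0,0,0,0,0]
  claw: [0,0,0,0,0]

```text
t: 7.75
eef_pos: [0.4581, 0.3529, 0.0671]
orientation: [1.0, 0.002, -0.009, -0.002]
ft_force: [-0.4, -0.9, -0.2]
width: 0.0852
```

```bash
python3 st.py; python3 -c "
from h import *
c=manip.get_calibration('wrist');np.savez('w7.npz',**c)
cv2.imwrite('pics/w7.png',manip.camera('wrist'))
s=manip.state(); print(totool(s,np.array([.46,.357,.010])-s['eef_pos']).round(1))"
```

```text
t 7.75 p [0.4581 0.3529 0.0671] xaxis [ 0.9998  0.0044 -0.0176] z [-0.0176  0.0042 -0.9998] F [-0.4 -0.9 -0.2] w 0.0852 dq 0.058
[ 0.6 -3.4 59.4]
```

View pics/w7.png

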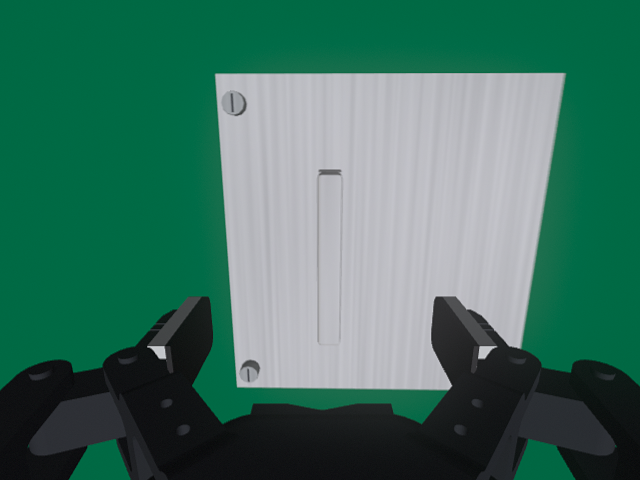

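Handle (px 318–342, 172–345) sits between the pads. Descending and gripping.

Call:
move_arm:
  travel:
    - [1,-3,25]
    - [1,-3,45]
    - [1,-3,57]
    - [1,-3,59]
    - [1,-3,59]
  yaw: [0,0,0,0,0]
  claw: [0,0,0,0,0]

```text
t: 8.3
eef_pos: [0.4615, 0.3561, 0.0115]
orientation: [1.0, 0.001, -0.006, -0.004]
ft_force: [0.2, -0.2, -0.3]
width: 0.0855
```

```bash
python3 st.py
```

```text
t 8.3 p [0.4615 0.3561 0.0115] xaxis [ 0.9999  0.0012 -0.0128] z [-0.0129  0.0076 -0.9999] F [ 0.2 -0.2 -0.3] w 0.0855 dq 0.013
```

Call:
move_arm:
  travel:
    - [-1,0,1]
    - [-1,0,1]
    - [-1,0,1]
    - [-1,0,1]
    - [-1,0,1]
  yaw: [0,0,0,0,0]
  claw: [120,200,255,255,255]

```text
t: 8.8
eef_pos: [0.4606, 0.3563, 0.0107]
orientation: [1.0, 0.001, -0.006, -0.004]
ft_force: [-0.9, 0.1, 0.3]
width: 0.0125
```

```bash
python3 st.py
```

```text
t 8.8 p [0.4606 0.3563 0.0107] xaxis [ 0.9999  0.0014 -0.0126] z [-0.0126  0.0079 -0.9999] F [-0.9  0.1  0.3] w 0.0125 dq 0.053
```

Gripped, width 12.5 mm. Lifting to about z 0.13, then moving straight along −y to the bay.

Call:
move_arm:
  travel:
    - [0,0,-15]
    - [0,0,-45]
    - [0,0,-80]
    - [0,0,-115]
    - [0,0,-120]
  yaw: [0,0,0,0,0]
  claw: [255,255,255,255,255]

```text
t: 9.3
eef_pos: [0.4652, 0.3571, 0.136]
orientation: [1.0, 0.0, -0.003, -0.007]
ft_force: [2.0, 1.0, -2.1]
width: 0.0106
```

```bash
python3 st.py; python3 -c "
from h import *
c=manip.get_calibration('wrist');np.savez('w8.npz',**c)
cv2.imwrite('pics/w8.png',manip.camera('wrist'))"
```

```text
t 9.3 p [0.4652 0.3571 0.136 ] xaxis [ 1.0e+00  7.0e-04 -5.9e-03] z [-0.0059  0.0143 -0.9999] F [ 2.   1.  -2.1] w 0.0106 dq 0.053
```

View pics/w8.png

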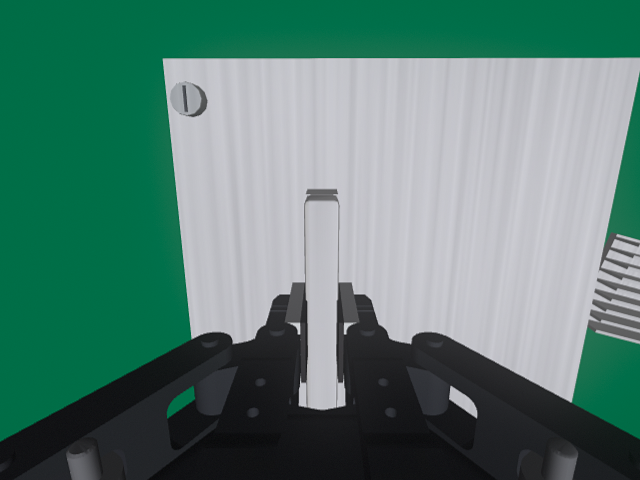

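The plate is held level: its +y edge runs from (163,58) to about (640,58), and the handle is between the pads.

```bash
python3 - <<'E'
from h import *
c=dict(np.load("w8.npz")); s=manip.state(); p=s["eef_pos"]
for z in (.122,.125,.128,.131):
    a,b=ray(c,(163,58),z),ray(c,(641,57.5),z)
    e1,e2=ray(c,(192,335),z),ray(c,(573,402),z)
    print(z,(a-p).round(4),(b-p).round(4),np.linalg.norm(b-a).round(4),"side",(e1-p).round(4),(e2-p).round(4))
E
```

```text
0.122 [-0.0626  0.0981 -0.0125] [ 0.1241  0.0982 -0.0125] 0.1867 side [-0.0618 -0.0225 -0.0125] [ 0.1247 -0.0586 -0.0125]
0.125 [-0.0614  0.0975 -0.0095] [ 0.1217  0.0976 -0.0095] 0.1831 side [-0.0607 -0.0208 -0.0095] [ 0.1223 -0.0563 -0.0095]
0.128 [-0.0602  0.0969 -0.0065] [ 0.1194  0.0969 -0.0065] 0.1796 side [-0.0595 -0.0191 -0.0065] [ 0.1199 -0.0539 -0.0065]
0.131 [-0.059   0.0963 -0.0035] [ 0.117   0.0963 -0.0035] 0.176 side [-0.0583 -0.0174 -0.0035] [ 0.1176 -0.0515 -0.0035]
```

The geometry agrees: with the plate top at TCP−8 mm the edge measures 179.6 mm (180 expected). Nose is at TCP+119 mm in x and the plate's centre is +2 mm in y. Moving over to TCP (0.457,−0.017).

Call:
move_arm:
  travel:
    - [0,30,0]
    - [0,75,0]
    - [-3,122,0]
    - [-5,170,0]
    - [-7,215,0]
  yaw: [0,0,0,0,0]
  claw: [255,255,255,255,255]

```text
t: 9.85
eef_pos: [0.455, 0.1388, 0.1301]
orientation: [1.0, 0.0, -0.006, -0.005]
ft_force: [0.9, 0.4, -2.1]
width: 0.0112
```

```bash
python3 st.py; python3 -c "
from h import *
s=manip.state(); print(totool(s,np.array([.457,-.017,.13])-s['eef_pos']).round(1))"
```

```text
t 9.85 p [0.455  0.1388 0.1301] xaxis [ 9.999e-01  8.000e-04 -1.160e-02] z [-0.0117  0.0108 -0.9999] F [ 0.9  0.4 -2.1] w 0.0112 dq 0.725
[  1.9 155.8  -1.6]
```

Call:
move_arm:
  travel:
    - [2,45,-3]
    - [2,90,-3]
    - [2,130,-3]
    - [2,152,-3]
    - [2,156,-3]
  yaw: [0,0,0,0,0]
  claw: [255,255,255,255,255]

```text
t: 10.35
eef_pos: [0.4549, -0.0212, 0.1301]
orientation: [1.0, -0.003, -0.008, -0.005]
ft_force: [0.2, -0.1, -2.5]
width: 0.0104
```

Call:
move_arm:
  travel:
    - [0,0,0]
    - [0,0,0]
  yaw: [0,0]
  claw: [255,255]

```text
t: 10.55
eef_pos: [0.4536, -0.0204, 0.1291]
orientation: [1.0, -0.003, -0.009, -0.005]
ft_force: [-0.0, 0.5, -3.0]
width: 0.0108
```

```bash
python3 st.py; python3 -c "
from h import *
s=manip.state(); print(totool(s,np.array([.457,-.017,.08])-s['eef_pos']).round(1))
c=manip.get_calibration('wrist');np.savez('w9.npz',**c)
cv2.imwrite('pics/w9.png',manip.camera('wrist'))"
```

```text
t 10.55 p [ 0.4536 -0.0204  0.1291] xaxis [ 0.9998 -0.0051 -0.0178] z [-0.0177  0.0091 -0.9998] F [-0.   0.5 -3. ] w 0.0108 dq 0.014
[ 4.2 -3.  49.1]
```

View pics/w9.png

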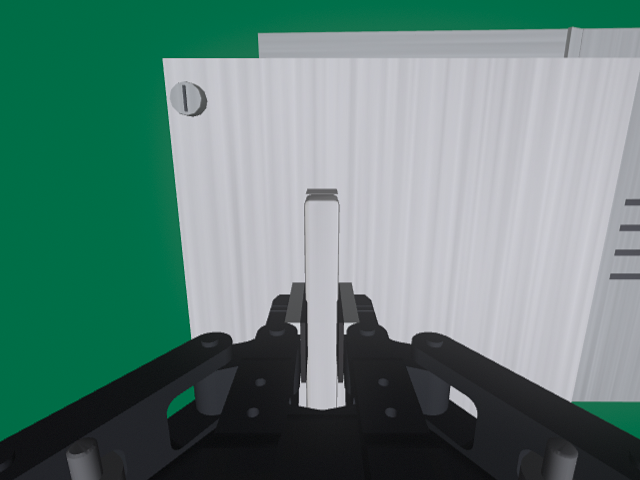

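The held plate looks unchanged in the hand: edge (163,58) to (640,58). The chassis shows behind it, with its corner at (258,34) and the lap edge at about (568,28). I'll correct yaw by −0.01 and go down to z 0.08.

Call:
move_arm:
  travel:
    - [2,-1,10]
    - [4,-3,22]
    - [4,-3,36]
    - [4,-3,46]
    - [4,-3,49]
  yaw: [-0.005,-0.01,-0.01,-0.01,-0.01]
  claw: [255,255,255,255,255]

```text
t: 11.1
eef_pos: [0.4555, -0.0165, 0.0783]
orientation: [1.0, 0.003, -0.011, -0.004]
ft_force: [-0.3, -1.5, -3.1]
width: 0.0106
```

```bash
python3 st.py; python3 -c "
from h import *
s=manip.state(); print(totool(s,np.array([.457,-.017,.06])-s['eef_pos']).round(1))
c=manip.get_calibration('wrist');np.savez('w10.npz',**c)
cv2.imwrite('pics/w10.png',manip.camera('wrist'))
c=manip.get_calibration('top')
im=manip.camera('top');cv2.imwrite('pics/top1.png',cv2.resize(im[160:320,240:400],None,fx=3.7,fy=3.7,interpolation=cv2.INTER_CUBIC))"
```

```text
t 11.1 p [ 0.4555 -0.0165  0.0783] xaxis [ 0.9998  0.0063 -0.021 ] z [-0.0211  0.0081 -0.9997] F [-0.3 -1.5 -3.1] w 0.0106 dq 0.054
[ 1.9  0.6 18.3]
```

View pics/w10.png

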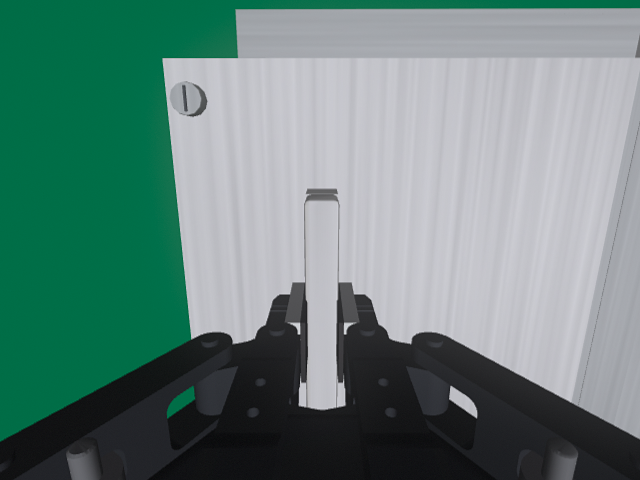

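View pics/top1.png

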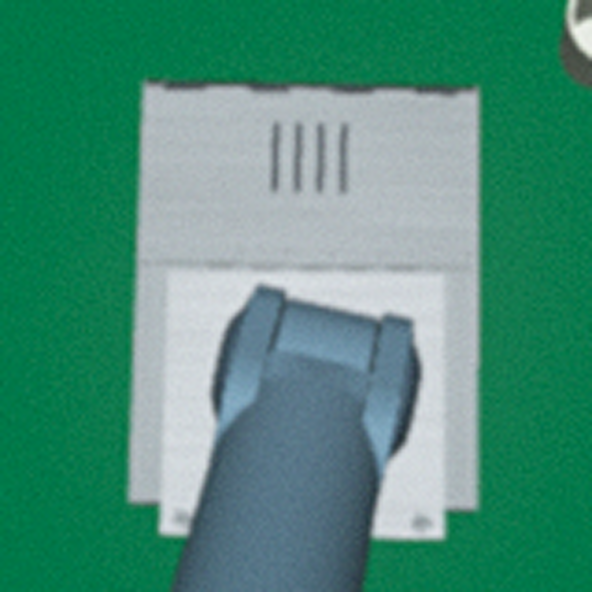

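The plate is squarely above the bay with its nose about at the lap line. In the wrist view the chassis corner is at (236,10). Checking the position numerically.

```bash
python3 - <<'E'
from h import *
c=dict(np.load("w10.npz")); s=manip.state(); p=s["eef_pos"]; R=Rn.from_quat(s["orientation"]).as_matrix()
print("chassis corner",ray(c,(236,10),.044),"edge pt",ray(c,(635,9),.044))
for uv in [(163,58),(641,57.5)]: print("plate",ray(c,uv,p[2]-.0082-(.119*.0085 if uv[0]>300 else -.06*.0085)))
for uv in [(640,140),(580,410)]: print("lap line z.0535", ray(c,uv,.0535))
E
```

```text
chassis corner [0.41601702 0.10369378 0.044     ] edge pt [0.58451365 0.10402534 0.044     ]
plate [0.39402281 0.07936147 0.0716688 ]
plate [0.57143067 0.08018361 0.0701473 ]
lap line z.0535 [0.59099116 0.05087958 0.0535    ]
lap line z.0535 [ 0.59091211 -0.08713725  0.0535    ]
```

Call:
move_arm:
  travel:
    - [1,0,5]
    - [1,0,10]
    - [1,0,14]
    - [1,0,17]
    - [1,0,18]
  yaw: [0,0,0,0,0]
  claw: [255,255,255,255,255]

```text
t: 11.7
eef_pos: [0.4568, -0.0166, 0.061]
orientation: [1.0, 0.003, -0.01, -0.004]
ft_force: [0.2, -0.1, -2.3]
width: 0.0106
```

```bash
python3 st.py
```

```text
t 11.7 p [ 0.4568 -0.0166  0.061 ] xaxis [ 0.9998  0.0057 -0.0196] z [-0.0196  0.0084 -0.9998] F [ 0.2 -0.1 -2.3] w 0.0106 dq 0.019
```

Call:
move_arm:
  travel:
    - [0,0,2]
    - [0,0,4]
    - [0,0,5]
    - [0,0,6]
    - [0,0,6]
  yaw: [0,0,0,0,0]
  claw: [255,255,255,255,255]

```text
t: 12.2
eef_pos: [0.4568, -0.0165, 0.0556]
orientation: [1.0, 0.003, -0.01, -0.005]
ft_force: [-4.0, 0.1, 6.4]
width: 0.0107
```

```bash
python3 st.py
```

```text
t 12.2 p [ 0.4568 -0.0165  0.0556] xaxis [ 0.9998  0.0056 -0.0199] z [-0.0199  0.0092 -0.9998] F [-4.   0.1  6.4] w 0.0107 dq 0.003
```

Contact: the force rose from −2.3 to +6.4 N at z 0.0556, which is the strip being pressed. Sliding forward with light pressure; the tool tilt adds about 0.02 mm down per mm.

Call:
move_arm:
  travel:
    - [2,0,0]
    - [4,0,0]
    - [6,0,0]
    - [8,0,0]
    - [8,0,0]
  yaw: [0,0,0,0,0]
  claw: [255,255,255,255,255]

```text
t: 12.7
eef_pos: [0.4624, -0.0166, 0.0556]
orientation: [1.0, 0.003, -0.013, -0.005]
ft_force: [-6.5, -0.5, 9.1]
width: 0.0108
```

```bash
python3 st.py; python3 -c "
from h import *
c=manip.get_calibration('wrist');np.savez('w11.npz',**c)
cv2.imwrite('pics/w11.png',manip.camera('wrist'))"
```

```text
t 12.7 p [ 0.4624 -0.0166  0.0556] xaxis [ 0.9997  0.0052 -0.0254] z [-0.0254  0.0105 -0.9996] F [-6.5 -0.5  9.1] w 0.0108 dq 0.004
```

View pics/w11.png

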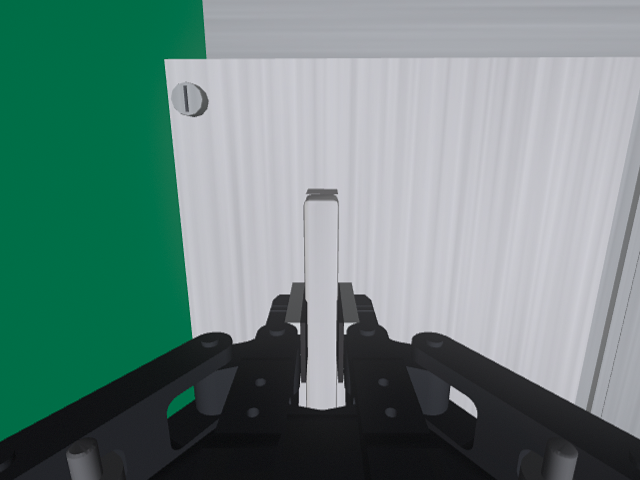

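Call:
move_arm:
  travel:
    - [1,0,-1]
    - [3,0,-1]
    - [5,0,-1]
    - [7,0,-1]
    - [7,0,-1]
  yaw: [0,0,0,0,0]
  claw: [255,255,255,255,255]

```text
t: 13.25
eef_pos: [0.4678, -0.0166, 0.0566]
orientation: [1.0, 0.002, -0.015, -0.006]
ft_force: [-5.0, -0.0, 6.8]
width: 0.0106
```

```bash
python3 st.py
```

```text
t 13.25 p [ 0.4678 -0.0166  0.0566] xaxis [ 0.9996  0.005  -0.0291] z [-0.0291  0.0114 -0.9995] F [-5.  -0.   6.8] w 0.0106 dq 0.004
```

The plate slides under friction of about 5 N and is pitched slightly nose-down, which suits insertion. Estimated nose at chassis x ≈ 20. Continuing.

Call:
move_arm:
  travel:
    - [3,0,-1]
    - [6,0,-1]
    - [9,0,-1]
    - [11,0,-1]
    - [11,0,-1]
  yaw: [0,0,0,0,0]
  claw: [255,255,255,255,255]

```text
t: 13.75
eef_pos: [0.4792, -0.0166, 0.0573]
orientation: [1.0, 0.002, -0.014, -0.006]
ft_force: [-4.0, 0.2, 3.6]
width: 0.0108
```

```bash
python3 st.py; python3 -c "
from h import *
c=manip.get_calibration('wrist');np.savez('w12.npz',**c)
cv2.imwrite('pics/w12.png',manip.camera('wrist'))
im=manip.camera('scene');cv2.imwrite('pics/sc1.png',cv2.resize(im[190:310,250:400],None,fx=5,fy=5,interpolation=cv2.INTER_CUBIC))"
```

```text
t 13.75 p [ 0.4792 -0.0166  0.0573] xaxis [ 0.9996  0.005  -0.0288] z [-0.0289  0.0113 -0.9995] F [-4.   0.2  3.6] w 0.0108 dq 0.007
```

View pics/w12.png

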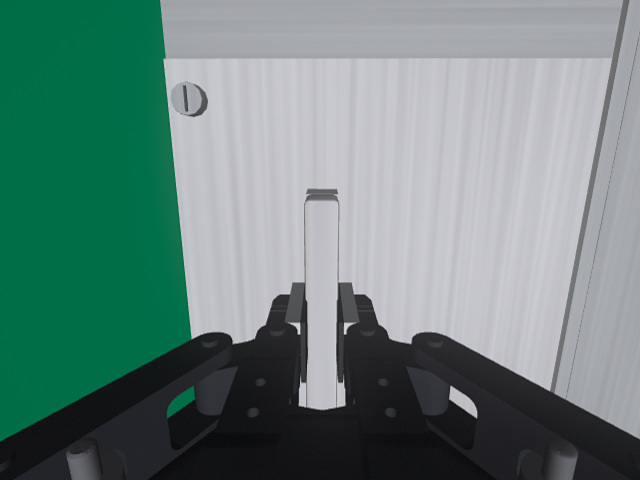

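View pics/sc1.png

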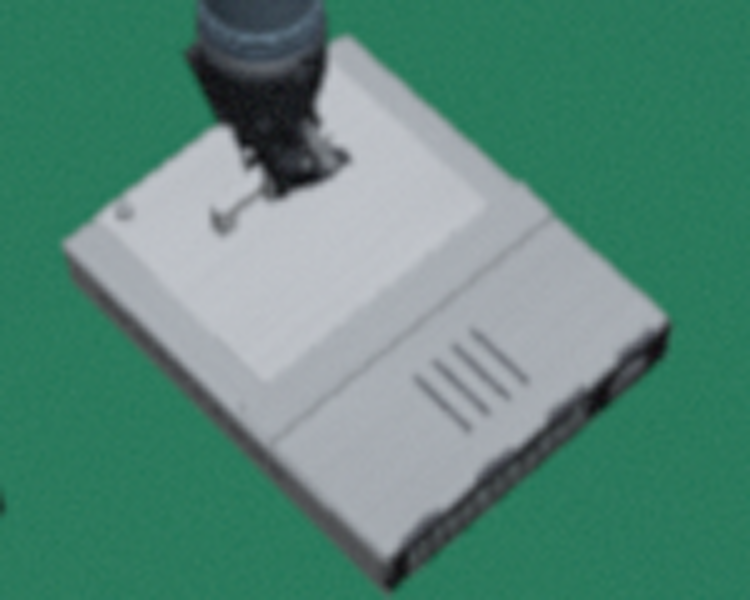

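In the wrist view the lap's edge (612,60 to 555,390) now covers the plate's nose. The scene view shows the plate tucked in, square, and the lid still flat. About 7 mm more.

Call:
move_arm:
  travel:
    - [2,0,0]
    - [4,0,0]
    - [6,0,0]
    - [7,0,0]
    - [7,0,0]
  yaw: [0,0,0,0,0]
  claw: [255,255,255,255,255]

```text
t: 14.35
eef_pos: [0.4865, -0.0165, 0.0572]
orientation: [1.0, 0.002, -0.014, -0.006]
ft_force: [-3.4, 0.0, 3.6]
width: 0.0108
```

```bash
python3 st.py
```

```text
t 14.35 p [ 0.4865 -0.0165  0.0572] xaxis [ 0.9996  0.0051 -0.028 ] z [-0.0281  0.0112 -0.9995] F [-3.4  0.   3.6] w 0.0108 dq 0.005
```

Nose estimated at x ≈ 39, with the stop at 43. Now pressing down.

Call:
move_arm:
  travel:
    - [0,0,1]
    - [0,0,2]
    - [0,0,3]
    - [0,0,3]
    - [0,0,3]
  yaw: [0,0,0,0,0]
  claw: [255,255,255,255,255]

```text
t: 14.85
eef_pos: [0.4861, -0.0165, 0.055]
orientation: [1.0, 0.002, -0.015, -0.006]
ft_force: [-8.7, 1.2, 14.0]
width: 0.0108
```

```bash
python3 st.py
```

```text
t 14.85 p [ 0.4861 -0.0165  0.055 ] xaxis [ 0.9996  0.0046 -0.029 ] z [-0.0291  0.0124 -0.9995] F [-8.7  1.2 14. ] w 0.0108 dq 0.002
```

```bash
cat > edge.py <<'E'
from h import *
import sys
def sub(f):
    im=cv2.imread(f); sat=cv2.cvtColor(im,cv2.COLOR_BGR2HSV)[...,1].astype(float); g=cv2.cvtColor(im,cv2.COLOR_BGR2GRAY).astype(float)
    out=[]
    for r in (120,180,240,300): # tail edge columns: gradient centroid
        d=np.abs(np.diff(g[r-4:r+5,150:215].mean(0))); d[d<8]=0; out.append(round(float((d*np.arange(150,214)).sum()/max(d.sum(),1e-9)),2))
    o2=[]
    for cx in (210,300,400,500,590):
        d=np.abs(np.diff(g[40:75,cx-8:cx+9].mean(1))); d[d<4]=0; o2.append(round(float((d*np.arange(40,74)).sum()/max(d.sum(),1e-9)),2))
    print(f,out,o2)
for f in sys.argv[1:]: sub(f)
E
python3 -c "
from h import *
c=manip.get_calibration('wrist');np.savez('w13.npz',**c)
cv2.imwrite('pics/w13.png',manip.camera('wrist'))
print(manip.state()['torque'])
im=manip.camera('scene');cv2.imwrite('pics/sc2.png',cv2.resize(im[190:310,250:400],None,fx=5,fy=5,interpolation=cv2.INTER_CUBIC))"
python3 edge.py pics/w8.png pics/w10.png pics/w12.png pics/w13.png
```

```text
[-0.04790754  1.23239486 -0.01198436]
pics/w8.png [167.99, 174.23, 180.37, 186.59] [57.39, 57.4, 57.13, 57.01, 56.98]
pics/w10.png [169.62, 173.96, 180.23, 186.38] [57.12, 57.08, 57.27, 56.58, 56.6]
pics/w12.png [168.6, 174.6, 180.7, 186.69] [57.74, 57.42, 57.42, 57.28, 57.29]
pics/w13.png [155.53, 162.17, 168.2, 175.23] [58.29, 57.76, 57.28, 56.42, 56.04]
```

View pics/w13.png

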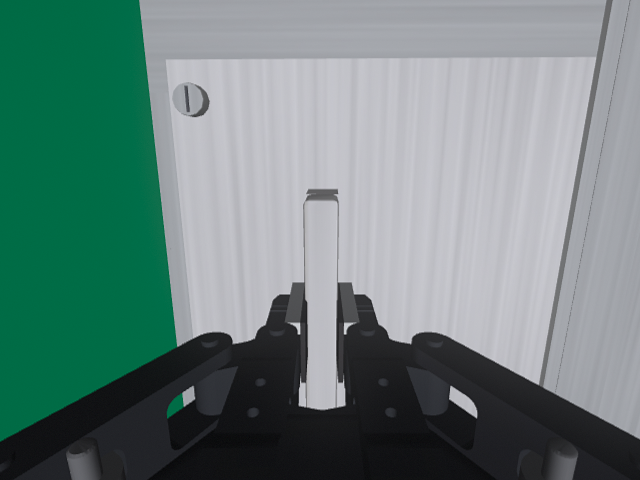

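View pics/sc2.png

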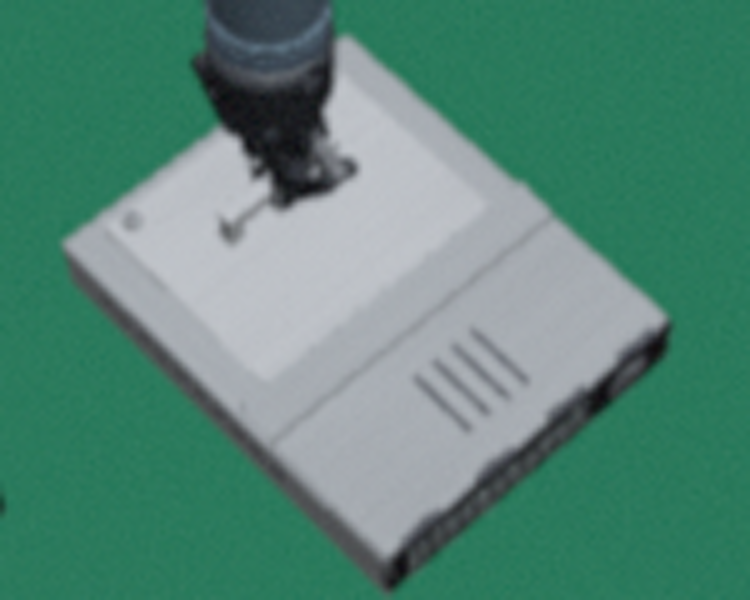

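The plate's +y edge has tilted slightly in the image (58.3 to 56.0 px), so the plate has levelled relative to the hand by about 0.011 rad. The tool is still tilted nose-down. I'll draw back 3 mm while pressing so friction unwinds that tilt, keeping about 10 mm under the lap.

Call:
move_arm:
  travel:
    - [-1,0,1]
    - [-2,0,1]
    - [-3,0,1]
    - [-4,0,1]
    - [-4,0,1]
  yaw: [0,0,0,0,0]
  claw: [255,255,255,255,255]

```text
t: 15.45
eef_pos: [0.4864, -0.0165, 0.0559]
orientation: [1.0, 0.002, -0.01, -0.006]
ft_force: [-0.8, 0.1, 7.2]
width: 0.0107
```

```bash
python3 st.py; python3 -c "
from h import *
print(manip.state()['torque'])
cv2.imwrite('pics/w14.png',manip.camera('wrist'))"; python3 edge.py pics/w14.png
```

```text
t 15.45 p [ 0.4864 -0.0165  0.0559] xaxis [ 0.9998  0.0047 -0.0203] z [-0.0204  0.0123 -0.9997] F [-0.8  0.1  7.2] w 0.0107 dq 0.005
[-0.15689194 -0.03986726 -0.01386991]
pics/w14.png [154.2, 160.23, 166.83, 173.3] [58.03, 57.76, 57.41, 57.29, 57.0]
```

The tilt dropped to −0.020 and the moment to about 0. Once more, with more press.

Call:
move_arm:
  travel:
    - [-1,0,1]
    - [-2,0,2]
    - [-3,0,2]
    - [-3,0,2]
    - [-3,0,2]
  yaw: [0,0,0,0,0]
  claw: [255,255,255,255,255]

```text
t: 16.0
eef_pos: [0.4864, -0.0165, 0.0554]
orientation: [1.0, 0.002, -0.007, -0.006]
ft_force: [-2.7, 0.1, 8.1]
width: 0.011
```

```bash
python3 st.py; python3 -c "
from h import *
print(manip.state()['torque'])
cv2.imwrite('pics/w15.png',manip.camera('wrist'))"; python3 edge.py pics/w15.png
```

```text
t 16.0 p [ 0.4864 -0.0165  0.0554] xaxis [ 0.9999  0.0047 -0.0145] z [-0.0145  0.0123 -0.9998] F [-2.7  0.1  8.1] w 0.011 dq 0.002
[-0.09156562  0.35663916 -0.01217708]
pics/w15.png [155.14, 159.68, 166.26, 172.51] [57.88, 57.77, 57.42, 57.29, 57.0]
```

Call:
move_arm:
  travel:
    - [0,0,1]
    - [-1,0,2]
    - [-1,0,2]
    - [-1,0,2]
    - [-1,0,2]
  yaw: [0,0,0,0,0]
  claw: [255,255,255,255,255]

```text
t: 16.55
eef_pos: [0.4864, -0.0165, 0.0548]
orientation: [1.0, 0.002, -0.007, -0.007]
ft_force: [-6.6, 0.8, 13.8]
width: 0.0102
```

```bash
python3 st.py; python3 -c "
from h import *
print(manip.state()['torque'])
c=manip.get_calibration('wrist');np.savez('w16.npz',**c)
cv2.imwrite('pics/w16.png',manip.camera('wrist'))"; python3 edge.py pics/w16.png
```

```text
t 16.55 p [ 0.4864 -0.0165  0.0548] xaxis [ 0.9999  0.0045 -0.0131] z [-0.0132  0.0134 -0.9998] F [-6.6  0.8 13.8] w 0.0102 dq 0.002
[-0.12264388  1.21500793  0.00889209]
pics/w16.png [177.03, 159.13, 165.66, 172.23] [58.1, 57.76, 57.41, 57.28, 57.29]
```

View pics/w16.png

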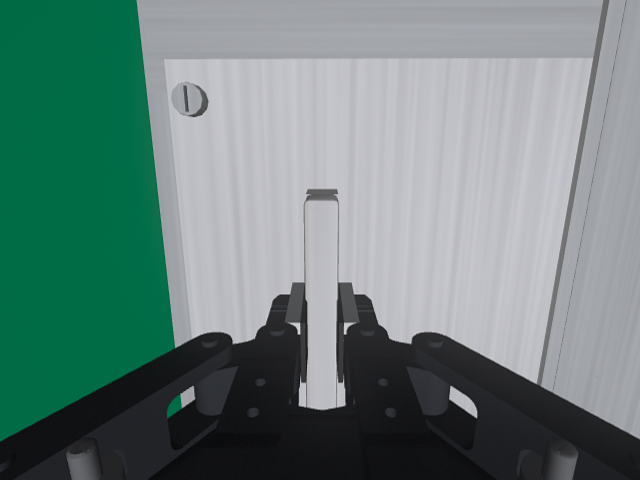

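The plate now sits in the hand exactly as it did on the bench: tilt −0.013 against −0.0126, and z 0.0548 against 0.0547 for flat. Push is about 14 N. I'll cross-check position against the chassis rear edge, the +y edge and the top view.

```bash
python3 - <<'E'
from h import *
im=cv2.imread("pics/w16.png"); c=dict(np.load("w16.npz")); hsv=cv2.cvtColor(im,cv2.COLOR_BGR2HSV)
for r in (90,150,200,250,300):
    row=hsv[r,120:200,1]; e=120+np.nonzero(row>100)[0].max()+1
    g=cv2.cvtColor(im,cv2.COLOR_BGR2GRAY)[r-2:r+3].astype(float).mean(0); d=np.abs(np.diff(g[e+6:e+45])); t=e+7+np.argmax(d)
    a,b=ray(c,(e,r),.044),ray(c,(t,r),.0465); print(r,e,t,a[:2].round(4),b[:2].round(4),"gap mm",((b-a)[0]*1e3).round(1))
print("corner",ray(c,(165,58.5),.0465), "lap tip",ray(c,(594,58),.0535), ray(c,(545,385),.0535))
s=manip.state()
t=manip.get_calibration('top'); im=manip.camera('top');cv2.imwrite('pics/top2.png',cv2.resize(im[160:320,240:400],None,fx=3.7,fy=3.7,interpolation=cv2.INTER_CUBIC))
E
```

```text
90 146 187 [0.4155 0.0688] [0.4326 0.0685] gap mm 17.1
150 153 173 [0.4157 0.0459] [0.4249 0.046 ] gap mm 9.2
200 159 178 [0.4159 0.0253] [0.425  0.0257] gap mm 9.1
250 164 183 [0.4157 0.0032] [0.4251 0.004 ] gap mm 9.4
300 170 188 [ 0.416  -0.0205] [ 0.4252 -0.0193] gap mm 9.2
corner [0.42517817 0.07969495 0.0465    ] lap tip [0.58180345 0.07872551 0.0535    ] [ 0.5855442 -0.0557226  0.0535   ]
```

View pics/top2.png

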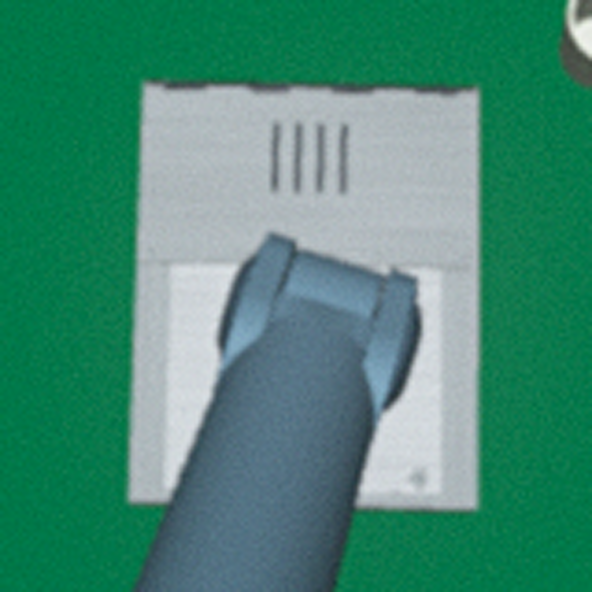

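The rear gap is an even 9.2 mm, so the nose is at x ≈ 39 (14 mm past the lap point) and the plate is central. A little more push for margin on the strip, then a check.

Call:
move_arm:
  travel:
    - [0,0,1]
    - [-1,0,2]
    - [-1,0,2]
    - [-1,0,2]
    - [-1,0,2]
  yaw: [0,0,0,0,0]
  claw: [255,255,255,255,255]

```text
t: 17.15
eef_pos: [0.4863, -0.0165, 0.0547]
orientation: [1.0, 0.002, -0.006, -0.008]
ft_force: [-7.4, 0.4, 19.3]
width: 0.0105
```

```bash
python3 st.py; python3 -c "
from h import *
print(manip.state()['torque'])
c=manip.get_calibration('wrist')
cv2.imwrite('pics/w17.png',manip.camera('wrist'))
im=manip.camera('scene');cv2.imwrite('pics/sc3.png',cv2.resize(im[190:310,250:400],None,fx=5,fy=5,interpolation=cv2.INTER_CUBIC))"; python3 edge.py pics/w17.png; python3 st.py
```

```text
t 17.15 p [ 0.4863 -0.0165  0.0547] xaxis [ 0.9999  0.0044 -0.0122] z [-0.0123  0.0151 -0.9998] F [-7.4  0.4 19.3] w 0.0105 dq 0.002
[-0.15172765  1.57474179  0.08356776]
pics/w17.png [169.0, 158.99, 165.71, 172.07] [58.28, 58.04, 57.57, 57.4, 57.27]
t 17.25 p [ 0.4864 -0.0165  0.0547] xaxis [ 0.9999  0.0044 -0.0122] z [-0.0123  0.0151 -0.9998] F [-8.4  0.6 19. ] w 0.0106 dq 0.002
```

View pics/sc3.png

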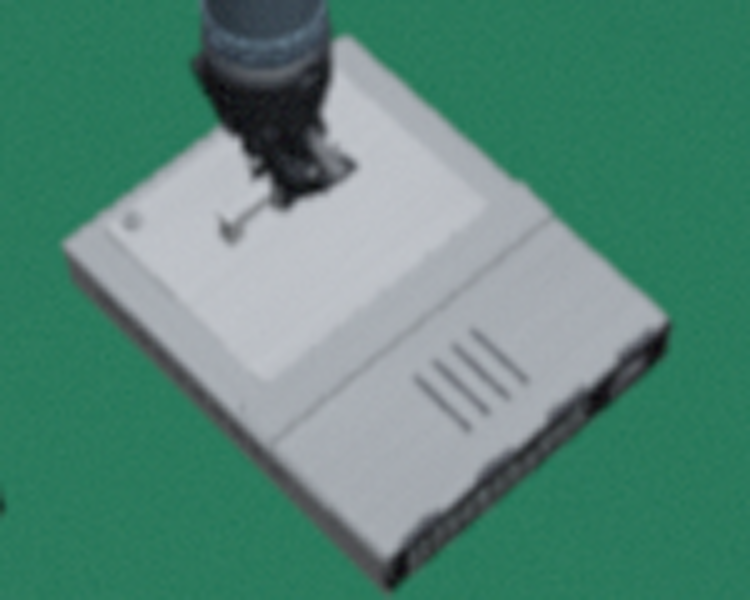

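The extra 5 N moved the tool only 0.1 mm, so the plate is bottomed out. It is at rest, and the scene view shows it square with the lid shut. Handing in.

```bash
python3 -c "
from cell import manip
print(manip.hand_in())"
```

```text
the job is handed in; nothing more can be done
None
```

The hatch plate is tucked under the lap, and the gripper is holding it pressed flat. I handed the job in at about 17 s of the 58 s allowed; no verdict was reported.

- **Wheel:** I pushed the blades anticlockwise through about 500° of finger travel. Allowing for play before first contact, the wheel turned at least about 450° and ran freely.
- **Insertion:** I took the plate by its handle, set it down just short of the lap and slid it forward. The lid looked shut in every picture; I could not read its angle directly.
- **Position at the end:** The plain edge is at chassis x ≈ 39 mm, about 14 mm past the lap point. The rear gap is an even 9.2 mm and the plate is within about 1 mm of centre sideways.
- **Pressed flat:** The push at the handle is about 19 N, and the tool is at 54.7 mm, the height expected for a flat plate. An extra 5 N moved it only 0.1 mm, so it is bottomed out on the flanges. I could not see the strip's travel; I take it as fully pressed from that height and force.
- **What disagreed:** While sliding and at first pressing, friction tilted the tool nose-down by up to about 0.016 rad. I unwound this by pulling back lightly while pressing, and the final tilt matches the tilt at grasp. A sideways force of about 8 N remains at the handle, with the plate at rest.

I did not deliberately touch any of the other things on the bench, but I did not re-measure their positions at the end.

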